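Level the gearbox positioner and hold the cover over its studs

ROBOT

A 7-joint arm with a two-finger parallel gripper is mounted at the origin on a cart in front of the work surface, level with it; the furniture and walls round the work are solid. World frame = base frame: x ahead of the robot, y to its left, z up, the work surface at z = 0. Lengths are in m, angles in degrees, forces in N, time in s.
With the tool pointing down it reaches from about 0.425 to 0.875 m from the base axis. Payload 4.7 kg.
Tool frame: the origin (TCP) lies on the mounting face of the last link; the fingertips stand 182 mm ahead of it and the grasp point (between the pads) lies 164 mm ahead of it; z points along the fingers, x is the direction in which the jaws open and shut, and the axes are right-handed (so a half turn about z gives the same grasp; the last joint's range is limited). The gripper opens to 87 mm and grips with 3 to 60 N. Pads are 19 mm wide; open, the fingers measure 117 mm over their backs; the gripper's body (75 mm by 190 mm) begins 51 mm behind the grasp point.
Start: joints at [0.808, 18.392, -4.016, 83.108, 1.295, 78.541, -3.26], TCP at [0.65, -0, 0.405] pointing down, gripper open.
Joint ranges: [-163.93, 163.93], [-17.29, 119.83], [-79.2, 71.16], [3.27, 140.29], [-89.18, 269.18], [5.43, 117.66], [-154.24, 154.24]. Speed limits (degrees/s): [147.25, 147.25, 180, 180, 180, 180, 180].

INTERFACE

Orientations are given as [roll, pitch, yaw] about the fixed x, y, z axes, in that order (R = Rz(yaw) Ry(pitch) Rx(roll)).
In Python, from cell import status, cams, env, outline_of, landmark_of gives the robot as it stands. The module is installed in compiled form; this text tells all that it offers.
- The arm moves only by the tool jog_arm, never from a script. Its argument "rows" is a list of rows, each a list of 7 numbers: the closure, from 0 (fully open) to 1 (shut), then the shift along the tool's x, y, z in m, then the turn, a rotation vector about the tool's x, y, z in degrees. A call has 1 to 12 rows; each row shifts and turns the commanded pose from where the row before left it, along the tool's axes as they then stand; what a row does not reach is not made up. A row lasts 1/12 s, in which the tool goes at most 41.7 mm and 7.16 degrees, less where a joint would pass 70% of its speed; a pose out of reach is approached as far as the arm can. A call with a gripper value outside its range is refused whole. The fingers move at their own pace and stop on an object; "grip_force" is the grip in N (left out, the last holds). Time passes only in rows, so rows that do not move let the fingers close. It gives the time, the measured TCP pose, the force and the opening at its end, in the units of the state.
- status.get_obs(): the state, without advancing time (a new reading comes with each control period).
- cams.read_camera(name): name is "scene" or "side" or "wrist"; returns (picture, depth): 384x512x3 uint8, red, green, blue; 384x512 float32, m along the optical axis (not along the pixel's ray), 0 where there is no reading.
- cams.camera_params(name): a dict with "vfov" (degrees; the focal length in pixels is half the picture's height over the tangent of half this angle, whatever the lens; pixels are square), "cx", "cy" (the principal point, pixels), "k1" (the pictures are not rectified: a ray, as slopes to the right and down, at radius r is drawn at 1 + k1 r^2 times it, then the intrinsics apply), "eye" and "attitude" of the camera in the world. Camera axes: x right, y up, looking along -z (the intrinsics and any distortion apply to the point x, -y, -z); pixel columns grow to the right and rows downward; lengths in m; the calibration is good to about 2 mm. A picture is of the moment at which its call begins: read the wrist's pose just before it. camera_params takes no time and is no camera call; for the wrist camera it gives the pose at the moment of the call.
- env.sign_off(): hands the job in, once; it reports no verdict.
Trained networks look in the newest picture that a camera, given by its name, has taken for a name from the list of things; names that differ only in an ending like _2 or _b are one class to them, and where a whole thing is asked for, a point or a joint stands for the part that bears it (a point fixed in the world has none). Each returns a list of dicts, best first, with "conf" (0 to 1); they miss things now and then, are a little off and sometimes report something else, mostly with a low value. They report only what shows in the picture. A call takes as long as a camera call. They do not tell look-alikes from the thing itself.
- outline_of(camera, name): "pixels" (384x512 bool, what is visible of it) and "box" ([left, top, right, bottom] in pixels, round what is visible of it).
- landmark_of(camera, name): "position" ([row, column] in pixels: a listed point, or the origin of a listed thing).
The state is a dict: "time_s": time; "qpos": joint angles; "joint_velocities": joint speeds; "effort": joint torques, N m; "tool_pos": TCP position; "tool_rot": TCP orientation; "force": force on the tool from outside, world axes, zero at the start; "wrist_torque": the same for the moment, N m; "grip_width": finger opening in m.
Only numpy, scipy, OpenCV 4.12 (cv2) and the standard library are available. Lean on these libraries where they do the work, as an engineer would, in place of code of your own. Each camera call takes 0.05 s, during which the arm holds its last target. There are 200 camera calls.

TASK

Take the positioner's handle and set the clamped gearbox housing level, swivelled so that its pointer stands at the long zero line of the dial on the foot. Then pick up the loose cover by its rib, carry it over the things standing in between without shifting them or knocking the cover against the positioner, and stop with it level about a centimetre above the stud tips, its four holes lined up over the four studs and not touching them. Finish while still holding it there, steady, so that I can guide it down by hand.

Things in the scene. Friction and masses are not known exactly. Their poses are not given: they have to be found in the camera images.
- positioner: fixed work positioner: round grey foot, 156 mm across, 36 mm high, its dial's long zero line on its -x side. Origin: on the swivel axis, on the surface; z up. A dark yoke, 188 mm wide, turns on it; between its arms, on a tilt axis 110 mm above the surface that crosses the swivel axis, hangs a cradle with an open gearbox housing and, towards the zero line, a bar with a black grip
- swivel (a joint): turn of the yoke about the upright axis, rad: 0 = pointer, and handle, at the zero line of the foot; positive = anticlockwise seen from above; travel -1.1 to 1.1
- tilt (a joint): tilt of the cradle about the yoke's level axis (square to the handle), rad: 0 = flange level; positive = the open top leans towards the handle and the handle goes down; travel -0.6 to 0.6. Like the swivel it is held by friction (2 to 5 N at the grip) and stays where it is left
- handle_grip (a point): middle of the round black grip, 20 mm thick, 100 mm long. With both joints at 0 it is 160 mm from the swivel axis, on the foot's -x side, 158 mm above the surface (48 mm above the tilt axis), and the bar rises 18 degrees outwards. Axes: the cradle's (x away from the handle, y along the tilt axis, z square to the flange)
- stud_tips (a point): point midway between the tips of the housing's four 12 mm studs (at x = +-33, y = +-49 mm from it; 16 mm proud of the 92 x 124 mm flange), in the plane of the tips, 84 mm above the tilt axis (194 mm above the surface when level). Axes as handle_grip: y along the flange's long side
- cover: loose grey cast-metal cover, 0.25 to 0.5 kg: 92 x 124 x 7 mm plate with four 14 mm holes at x = +-33, y = +-49 mm, a 44 x 74 mm pad up to z = 10 mm, and on it an upright grip rib 14 mm thick (x), 58 mm long (y), top at z = 46 mm. Origin: centre of the underside; y along the long side, z up. The same turned half round, it fits either way
- tin: small food tin, 58 mm across, 72 mm high, standing between cover and positioner; origin under its centre
- jar: clear jar with a screw lid, 78 mm across, 95 mm high, standing there; origin under its centre
- bottle: plastic bottle with a cap, 62 mm across, 207 mm high, standing there; origin under its centre
Not all that is in view belongs to the job. There is more than one size of the cover; the one meant has the size given above.

How it is judged (in metres and radians):
On the way:
1. the housing is level and its pointer at the zero line, both within 4 degrees (value of joint tilt between -0.07 and 0.07 rad and value of joint swivel between -0.07 and 0.07 rad), for 0.2 s.
At the end, for the whole second after the job is handed in: Housing level and at the zero line (each within 4 deg); the fingers hold the cover still, level (5 deg), its underside 3 to 20 mm above the stud tips, centred over them within 6 mm, turned true within 5.7 deg (either way round), not touching the positioner; the bystanders stand where they stood (all of step 1 and horizontal distance between cover and stud_tips below 0.006 m and z of cover in the frame of stud_tips between 0.003 and 0.02 m and angle between the y axis of cover and the y axis of stud_tips, either way round below 0.1 rad and angle between cover's own z axis and vertical below 0.09 rad and contact force between cover and positioner below 0.1 N and contact force between the fingers and cover above 1 N and linear speed of cover below 0.02 m/s and distance of each of tin, jar, bottle from where it was at the start of the episode below 0.025 m); the arm keeps its last pose, push and grip.
It fails at once if the tin, jar or bottle is moved more than 25 mm (distance of any of tin, jar, bottle from where it was at the start of the episode above 0.025 m).
It fails at once if the cover is knocked against the positioner (more than 8 N) (contact force between cover and positioner above 8 N).
It also fails if it takes over 54 s, if anything falls off the work surface, if the arm or the gripper's body presses on something with over 40 N, if the wrist force passes 120 N, or if a joint passes its speed limit or range.

## Working session

There is one attempt and no reset: what is moved stays moved. The work goes in short steps, Python scripts to look and compute and a tool call to move; the robot and the scene stay as the last step left them, time stands still between calls to the robot, and variables do not carry over. Pictures are saved under pics/ and viewed, about 8 in all and at most 12, crops included, and the job is handed in when it is done.

Besides the shell and the picture viewer there is one more tool, called by a JSON object that holds its "name" and its "arguments". jog_arm: Moves the arm, as the interface text tells. Its arguments: {"type":"object","properties":{"rows":{"type":"array"},"grip_force":{"type":"number"}},"required":["rows"]}

```bash
mkdir -p pics; cat > h.py <<'E'
import numpy as np, cv2
from scipy.spatial.transform import Rotation as R
from cell import status, cams, env, outline_of, landmark_of
def att(p):
    a=np.array(p["attitude"],float)
    if a.shape==(3,3): return a
    if a.size==4: raise Exception("quat %s"%a)
    return R.from_euler('xyz',a,degrees=True).as_matrix()
def unproj(p,rc,d):
    rc=np.atleast_2d(np.array(rc,float)); d=np.atleast_1d(d)
    f=192/np.tan(np.radians(p["vfov"])/2)
    u=np.stack([(rc[:,1]-p["cx"])/f,(rc[:,0]-p["cy"])/f],1); v=u.copy()
    for _ in range(20): v=u/(1+p["k1"]*(v**2).sum(1,keepdims=True))
    pc=np.stack([v[:,0]*d,-v[:,1]*d,-d],1)
    return pc@att(p).T+np.array(p["eye"])
def proj(p,X):
    f=192/np.tan(np.radians(p["vfov"])/2)
    c=(np.atleast_2d(X)-np.array(p["eye"]))@att(p)
    v=np.stack([c[:,0]/-c[:,2],-c[:,1]/-c[:,2]],1); v=v*(1+p["k1"]*(v**2).sum(1,keepdims=True))
    return np.stack([v[:,1]*f+p["cy"],v[:,0]*f+p["cx"]],1)
def cloud(cam,dep,p):
    r,c=np.mgrid[0:384,0:512]
    P=unproj(p,np.stack([r.ravel(),c.ravel()],1),dep.ravel()).reshape(384,512,3)
    P[dep==0]=np.nan
    return P
E
cat > a.py <<'E'
from h import *
np.set_printoptions(precision=3,suppress=True)
ims=[]
for cam in ["scene","side","wrist"]:
    p=cams.camera_params(cam); im,d=cams.read_camera(cam); ims.append(im)
    print(cam,p)
    np.savez("%s0.npz"%cam,im=im,d=d)
    P=cloud(cam,d,p)
    for n in ["positioner","cover","tin","jar","bottle"]:
        for o in outline_of(cam,n)[:3]:
            m=o["pixels"]; q=P[m]; q=q[~np.isnan(q[:,0])]
            print(n,round(o["conf"],2),o["box"],np.percentile(q,[3,50,97],axis=0).ravel() if len(q) else "")
    for n in ["handle_grip","stud_tips","cover"]:
        for o in landmark_of(cam,n)[:3]:
            r,c=np.array(o["position"]); print(' LM',n,round(o["conf"],2),r,c,P[int(np.clip(r,0,383)),int(np.clip(c,0,511))])
    cv2.imwrite("pics/%s0.png"%cam,im[:,:,::-1])
print(status.get_obs())
E
python3 a.py; python3 -c "
import cv2,numpy as np
a=[cv2.imread('pics/%s0.png'%c) for c in ('scene','side')]
cv2.imwrite('pics/s1.png',cv2.resize(a[0],(768,576)));cv2.imwrite('pics/s2.png',cv2.resize(a[1],(768,576)))"
```

```text
scene {'vfov': 54.8836477337431, 'cx': 259.9029696486701, 'cy': 188.59119733009078, 'k1': -0.025351841650369047, 'eye': array([0.141, 0.752, 0.603]), 'attitude': array([  60.81 ,    1.298, -151.019])}
cover 0.82 [267.2, 184.7, 282.3, 208.9] [ 0.559 -0.19   0.003  0.586 -0.121  0.009  0.64  -0.084  0.047]
cover 0.61 [334.5, 189.9, 361.9, 202.6] [ 0.365 -0.293  0.003  0.393 -0.242  0.007  0.43  -0.209  0.035]
tin 0.64 [211.1, 189.5, 232.6, 220.7] [ 0.673 -0.018  0.003  0.69   0.022  0.05   0.722  0.034  0.072]
jar 0.81 [240.3, 196.0, 268.6, 232.7] [ 0.542 -0.003  0.007  0.566  0.041  0.066  0.604  0.055  0.096]
bottle 0.62 [276.6, 167.3, 305.6, 243.2] [0.44  0.005 0.012 0.459 0.035 0.115 0.49  0.044 0.208]
 LM handle_grip 0.76 299.1 214.1 [0.452 0.382 0.115]
 LM stud_tips 0.58 222.0 180.4 [0.611 0.273 0.164]
 LM stud_tips 0.52 198.1 279.1 [ 0.583 -0.141  0.011]
 LM cover 0.91 198.9 346.5 [ 0.397 -0.233  0.012]
 LM cover 0.86 201.2 281.6 [0.489 0.036 0.122]
side {'vfov': 56.649335270093495, 'cx': 256.2182480244296, 'cy': 192.09902892001762, 'k1': 0.003861543229157658, 'eye': array([ 0.1
[... 1434 characters left out ...]
233.4] [ 0.467 -0.007  0.023  0.489  0.021  0.164  0.5    0.042  0.207]
bottle 0.98 [1.1, 137.0, 143.7, 236.1] [ 0.466 -0.008  0.022  0.489  0.021  0.164  0.5    0.042  0.207]
 LM cover 0.57 253.8 214.9 [ 0.593 -0.126  0.027]
{'time_s': 1.35, 'qpos': array([ 0.81 , 18.391, -4.017, 83.107,  1.294, 78.542, -3.258]), 'joint_velocities': array([-0.05 ,  0.045, -0.013, -0.037,  0.067,  0.006,  0.026]), 'effort': array([ -0.001, -49.11 ,  -0.404, -31.276,  -0.064,   0.034,  -0.   ]), 'tool_pos': array([ 0.65 , -0.   ,  0.405]), 'tool_rot': array([179.999,  -0.006,   0.002]), 'force': array([ 0.112,  1.226, -0.904]), 'wrist_torque': array([ 0.013, -0.079,  0.014]), 'grip_width': 0.0871604577885767}
```

View pics/s1.png

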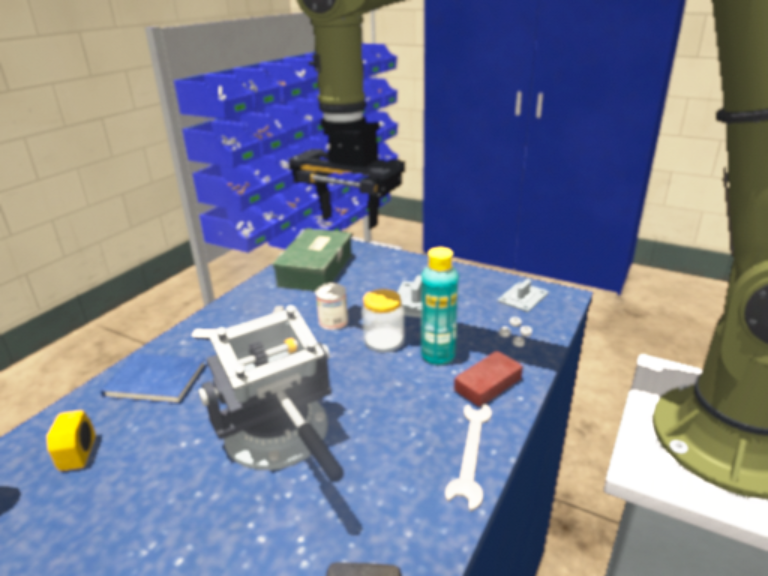

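View pics/s2.png

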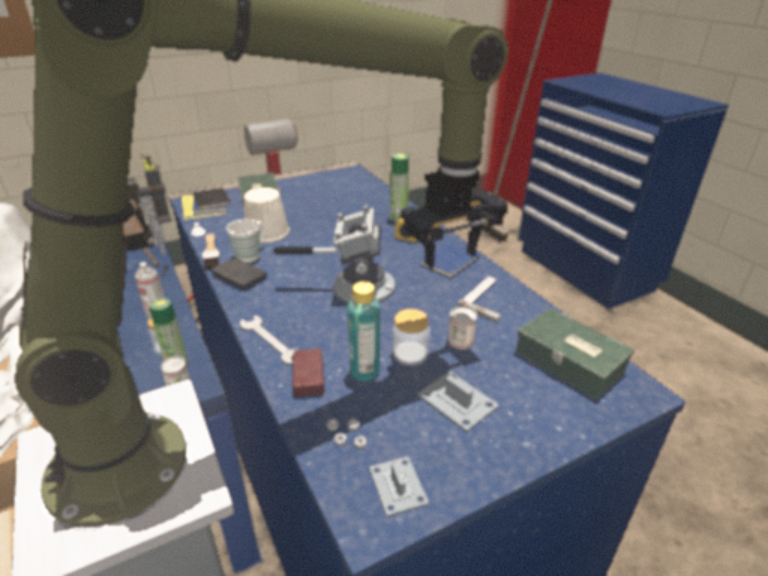

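Candidates for the cover: A at side-image (306,267) → (0.585,-0.145), rib top 46 mm; B at (265,325) → (0.393,-0.26), rib top about 35 mm and smaller. A matches by size. Next I check its size, fit the foot and crop closer.

```bash
cat > b.py <<'E'
from h import *
from scipy.optimize import least_squares
np.set_printoptions(precision=4,suppress=True)
def ld(cam): 
    z=np.load(cam+"0.npz"); p=cams.camera_params(cam); return z["im"],cloud(cam,z["d"],p),p
C={c:ld(c) for c in("scene","side","wrist")}
# foot top ring
Q=[]
for c in("scene","side"):
    P=C[c][1].reshape(-1,3); k=(abs(P[:,2]-.036)<.006)&(np.hypot(P[:,0]-.58,P[:,1]-.29)<.13); print(c,k.sum(),np.percentile(P[k],[2,98],axis=0).ravel()); Q.append(P[k])
    # foot side wall: radius .078
    k=(P[:,2]>.008)&(P[:,2]<.03)&(np.hypot(P[:,0]-.58,P[:,1]-.29)<.12); q=P[k]
    f=least_squares(lambda x:np.hypot(q[:,0]-x[0],q[:,1]-x[1])-.078,[.58,.29],loss='soft_l1',f_scale=.003); print(' wall',k.sum(),f.x,np.abs(f.fun).mean())
# cover A plate in wrist
for c in C:
    P=C[c][1].reshape(-1,3); 
    for cx,cy in((.585,-.145),(.393,-.26)):
        k=(P[:,2]>.004)&(P[:,2]<.05)&(np.hypot(P[:,0]-cx,P[:,1]-cy)<.085); 
        if k.sum()<30: continue
        q=P[k]; r=cv2.minAreaRect((q[:,:2]*1000).astype(np.float32)); t=q[q[:,2]>.03]
        print(c,k.sum(),'rect',r,'rib',cv2.minAreaRect((t[:,:2]*1000).astype(np.float32)) if len(t)>4 else '',np.percentile(q[:,2],99.5))
im=C["scene"][0][195:320,125:235]; a=cv2.resize(im,None,fx=5,fy=4.6,interpolation=cv2.INTER_CUBIC)
cv2.imwrite("pics/c1.png",a[:,:,::-1])
im=C["wrist"][0]; cv2.imwrite("pics/c2.png",cv2.resize(im,(700,525))[:,:,::-1])
E
python3 b.py
```

```text
scene 207 [0.5536 0.2675 0.0303 0.619  0.35   0.0418]
 wall 1050 [0.62   0.2866] 0.008118222937494438
side 59 [0.5539 0.2382 0.0304 0.6471 0.3194 0.0419]
 wall 270 [0.6161 0.3108] 0.008848911185974539
scene 310 rect ((601.3861083984375, -138.14834594726562), (45.15578079223633, 135.39540100097656), 36.790382385253906) rib ((588.0061645507812, -139.6810302734375), (13.079606056213379, 53.73385238647461), 14.279906272888184) 0.0478593017032351
scene 343 rect ((394.866943359375, -259.492919921875), (112.89253234863281, 78.6496353149414), 75.28105926513672) rib ((395.0155029296875, -253.58383178710938), (44.42782211303711, 10.760772705078125), 81.84561157226562) 0.0359350558015897
side 967 rect ((587.3828735351562, -147.17591857910156), (95.25262451171875, 125.56961822509766), 13.446691513061523) rib ((587.1069946289062, -147.29344177246094), (17.53757095336914, 58.07584762573242), 16.12799644470215) 0.04706204392852818
side 735 rect ((386.9940185546875, -256.8080139160156), (94.64925384521484, 83.30127716064453), 79.75927734375) rib ((394.4484558105469, -257.7491760253906), (43.86275863647461, 11.330677032470703), 78.05838012695312) 0.0351064355820576
wrist 2420 rect ((589.5696411132812, -144.53790283203125), (92.6182861328125, 126.20915222167969), 13.830601692199707) rib ((589.9608154296875, -143.3905029296875), (14.375429153442383, 58.401397705078125), 15.232962608337402) 0.04642869141195406
```

View pics/c1.png

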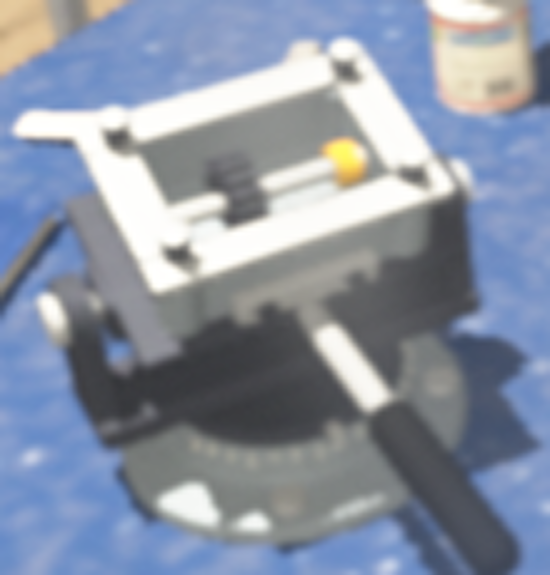

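View pics/c2.png

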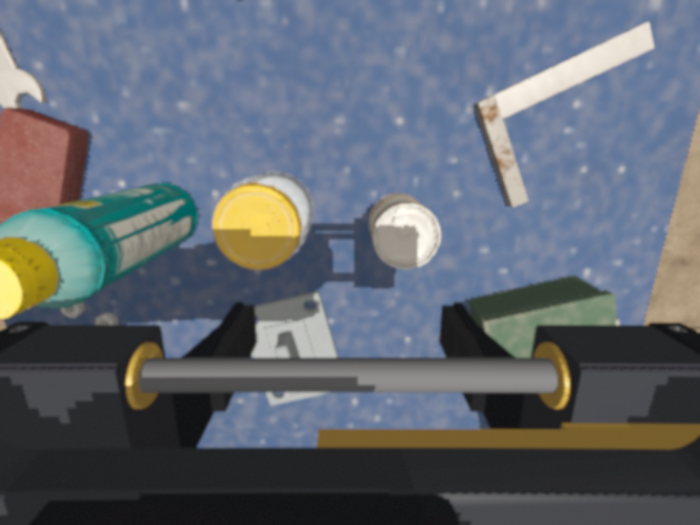

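The c1 crop shows the housing tilted towards the handle, and the dial ticks at about (200–360, 430–460) partly under the yoke. In c2, cover A's plate is at (295,345), size 92×126 with a 46 mm rib, so A is the one. Now I move the wrist camera over the dial.

{"name": "jog_arm", "arguments": {"rows": [[0, -0.015, -0.033, -0.01, 0, 0, 0], [0, -0.015, -0.033, -0.01, 0, 0, 0], [0, -0.015, -0.033, -0.005, 0, 0, 0], [0, -0.015, -0.033, -0.005, 0, 0, 0], [0, -0.015, -0.033, -0.005, 0, 0, 0], [0, -0.015, -0.033, -0.005, 0, 0, 0], [0, -0.015, -0.033, -0.005, 0, 0, 0], [0, -0.015, -0.033, 0, 0, 0, 0], [0, -0.015, -0.033, 0, 0, 0, 0], [0, -0.015, -0.033, 0, 0, 0, 0], [0, 0, 0, 0, 0, 0, 0]]}}

```text
time_s: 2.27
tool_pos: [0.4945, 0.3383, 0.4501]
tool_rot: [-179.7, 0.1, 0.7]
force: [-2.0, 0.9, -1.4]
grip_width: 0.0873
```

```bash
cat > c.py <<'E'
from h import *
import sys
np.set_printoptions(precision=4,suppress=True)
p=cams.camera_params("wrist"); im,d=cams.read_camera("wrist"); P=cloud("wrist",d,p)
np.savez("wrist1.npz",im=im,d=d,P=P); print(status.get_obs()["tool_pos"],p["eye"],p["attitude"])
for n in ["handle_grip","stud_tips"]:
    for o in landmark_of("wrist",n)[:2]:
        r,c=o["position"]; print(n,o["conf"],r,c,P[int(r),int(c)])
m=(abs(P[...,2]-.036)<.006)&(np.hypot(P[...,0]-.6,P[...,1]-.29)<.13)
print(m.sum(),np.argwhere(m).min(0),np.argwhere(m).max(0))
cv2.imwrite("pics/w1.png",cv2.resize(im,(800,600),interpolation=cv2.INTER_CUBIC)[:,:,::-1])
E
python3 c.py
```

```text
[0.4968 0.3348 0.45  ] [0.4939 0.4203 0.4306] [-17.0133   0.0611   0.7233]
handle_grip 0.66 144.0 228.6 [0.4643 0.3774 0.1138]
stud_tips 0.67 228.4 347.9 [0.6022 0.286  0.1374]
194 [156 293] [210 333]
```

View pics/w1.png

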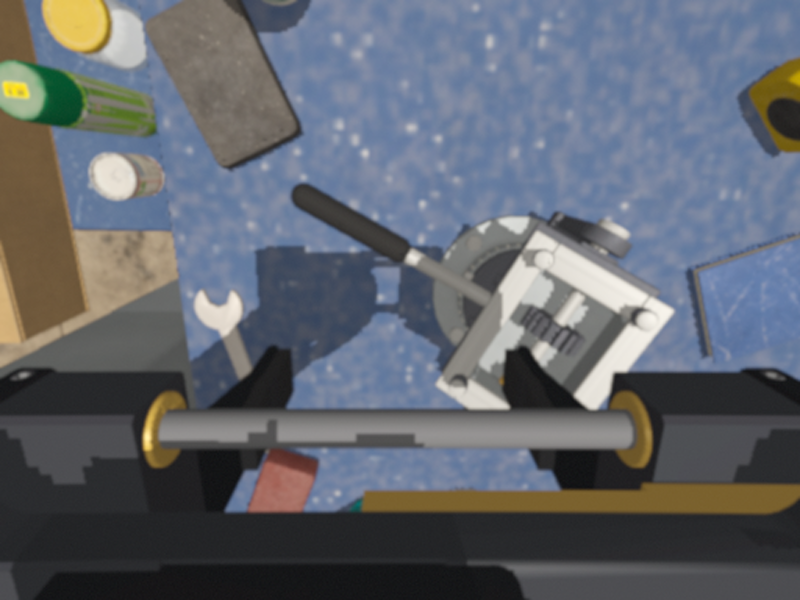

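```bash
cat > d.py <<'E'
from h import *
z=np.load("wrist1.npz"); p={'vfov':69.41243063766777,'cx':254.24247505446564,'cy':189.79165250288997,'k1':0.015033942564044177,'eye':[.4939,.4203,.4306],'attitude':[-17.0133,.0611,.7233]}
def warp(im,p,x0,y0,half,S,zz):
    r,c=np.mgrid[0:S,0:S]; s=2*half/S
    X=np.stack([x0-half+c.ravel()*s,y0+half-r.ravel()*s,np.full(S*S,zz)],1)
    q=proj(p,X).astype(np.float32).reshape(S,S,2)
    return cv2.remap(im,q[...,1].copy(),q[...,0].copy(),cv2.INTER_CUBIC)
a=warp(z["im"],p,.57,.32,.10,600,.036)
b=warp(np.load("scene0.npz")["im"],cams.camera_params("scene"),.57,.32,.10,600,.036)
a=cv2.createCLAHE(2,(4,4)).apply(cv2.cvtColor(a,cv2.COLOR_RGB2GRAY)); b=cv2.createCLAHE(2,(4,4)).apply(cv2.cvtColor(b,cv2.COLOR_RGB2GRAY))
cv2.imwrite("pics/w2.png",np.hstack([a[:,:400],b[:,:400]]))
E
python3 d.py
```

```text
(no output)
```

View pics/w2.png

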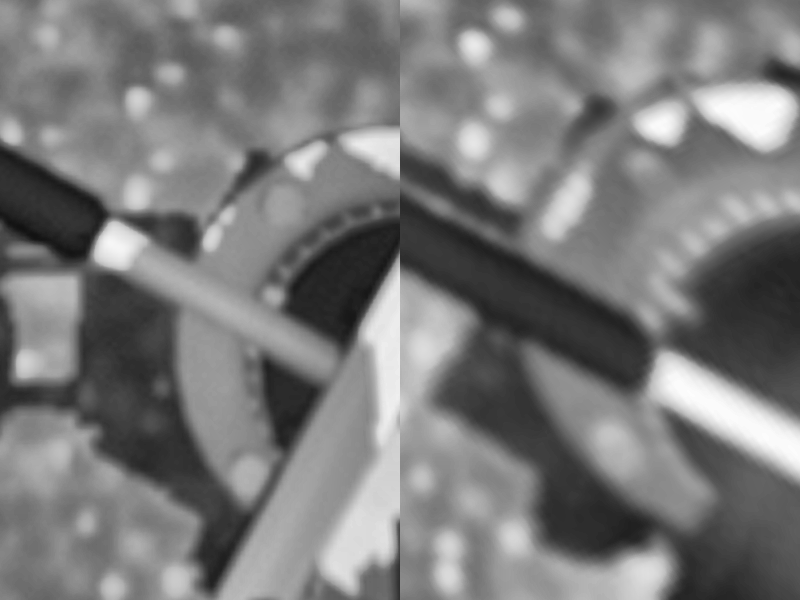

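{"name": "jog_arm", "arguments": {"rows": [[0, 0.004, 0.016, 0.006, 0, 0, -7], [0, 0.006, 0.015, 0.006, 0, 0, -7], [0, 0.008, 0.014, 0.006, 0, 0, -7], [0, 0.01, 0.012, 0.006, 0, 0, -7], [0, 0, 0, 0.006, 0, 0, -7], [0, 0, 0, 0, 0, 0, -7], [0, 0, 0, 0, 0, 0, -7], [0, 0, 0, 0, 0, 0, -7], [0, 0, 0, 0, 0, 0, -7], [0, 0, 0, 0, 0, 0, -7], [0, 0, 0, 0, 0, 0, -7], [0, 0, 0, 0, 0, 0, 0]]}}

```text
time_s: 3.42
tool_pos: [0.5378, 0.2782, 0.4197]
tool_rot: [180.0, 0.1, 77.0]
force: [-0.1, 0.0, 0.3]
grip_width: 0.087
```

```bash
cat > e.py <<'E'
from h import *
from d import warp
np.set_printoptions(precision=4,suppress=True)
p=cams.camera_params("wrist"); im,d=cams.read_camera("wrist"); P=cloud("wrist",d,p)
np.savez("wrist2.npz",im=im,d=d,P=P); o=status.get_obs(); print(o["tool_pos"],o["tool_rot"],p["eye"],p["attitude"])
for n in ["handle_grip","stud_tips"]:
    for o in landmark_of("wrist",n)[:2]:
        r,c=o["position"]; print(n,o["conf"],r,c,P[int(r),int(c)])
a=warp(im,p,.57,.30,.10,600,.036)
a=cv2.createCLAHE(2,(4,4)).apply(cv2.cvtColor(a,cv2.COLOR_RGB2GRAY))
cv2.imwrite("pics/w3.png",np.hstack([a[:,:450],cv2.resize(cv2.cvtColor(im,cv2.COLOR_RGB2GRAY)[60:300,160:300],(350,600))]))
E
python3 e.py
```

```text
[0.5376 0.2785 0.4197] [179.9769   0.0441  76.6667] [0.4583 0.2966 0.3996] [-17.4247   0.0605  76.9397]
handle_grip 0.63 85.9 333.6 [0.4597 0.3738 0.1137]
stud_tips 0.74 252.3 301.9 [0.5955 0.3086 0.1733]
```

View pics/w3.png

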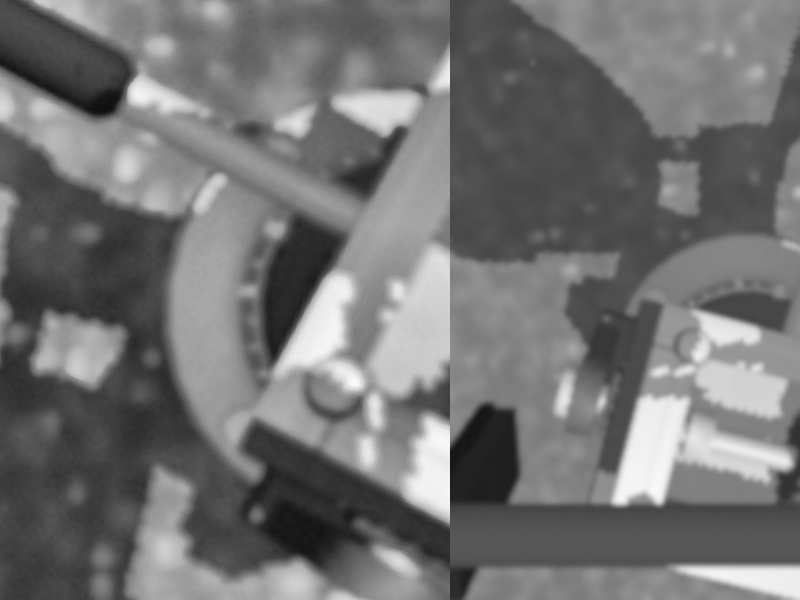

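```bash
cat > f.py <<'E'
from h import *
from scipy.optimize import least_squares
np.set_printoptions(precision=4,suppress=True)
allp=[]
for n in("wrist1","wrist2","scene0"):
    z=np.load(n+".npz"); P=z["P"] if "P" in z else cloud("scene",z["d"],cams.camera_params("scene"))
    Q=P.reshape(-1,3); k=(abs(Q[:,2]-.036)<.0035)&(np.hypot(Q[:,0]-.606,Q[:,1]-.3)<.1); q=Q[k]
    az=np.degrees(np.arctan2(q[:,1]-.3,q[:,0]-.606))%360; rr=np.hypot(q[:,0]-.606,q[:,1]-.3)
    e=[]
    for a in range(0,360,6):
        m=(az>=a)&(az<a+6)
        if m.sum()>4: e.append(q[m][rr[m].argmax(),:2]); 
    e=np.array(e); f=least_squares(lambda x:np.hypot(*(e-x[:2]).T)-.077,[.606,.3],loss='soft_l1',f_scale=.0015)
    print(n,'foot z',np.median(q[:,2]),len(e),f.x,f.fun*1000); 
    # flange plane: ransac on pts z .12-.22 near
    k=(Q[:,2]>.12)&(Q[:,2]<.215)&(np.hypot(Q[:,0]-.606,Q[:,1]-.3)<.11); q=Q[k]; rng=np.random.default_rng(0); best=None
    for _ in range(1500):
        s=q[rng.choice(len(q),3,False)]; nn=np.cross(s[1]-s[0],s[2]-s[0]); l=np.linalg.norm(nn)
        if l<1e-4: continue
        nn/=l; nn*=np.sign(nn[2])
        if nn[2]<.75: continue
        m=abs((q-s[0])@nn)<.0025
        if best is None or m.sum()>best.sum(): best=m
    w=q[best]; c=w.mean(0); nn=np.linalg.svd(w-c)[2][2]; nn*=np.sign(nn[2])
    u=R.from_euler('zyx',[0,0,0]); 
    print(' flange',best.sum(),nn,'tilt',np.degrees(np.arccos(nn[2])),'az',np.degrees(np.arctan2(nn[1],nn[0]))%360,'dist from (.606,.3,.11)',(c-[.606,.3,.11])@nn)
    b1=np.array([-nn[1],nn[0],0]);b1/=np.linalg.norm(b1); b2=np.cross(nn,b1)
    uv=np.stack([(w-c)@b1,(w-c)@b2],1).astype(np.float32)*1000; r=cv2.minAreaRect(uv); cc=c+(r[0][0]*b1+r[0][1]*b2)/1000
    print(' rect',r,'centre',cc,'axis pt est',cc-.068*nn)
E
python3 f.py
```

```text
wrist1 foot z 0.035436635697199764 16 [0.6313 0.2848] [-5.4944 -3.1248 -2.505  -0.7059 -0.0954  1.1517  1.3787  2.7659  2.21
  7.3719  2.454   0.3654 -0.5123 -0.9155 -2.5877 -3.868 ]
 flange 4563 [-0.2854  0.1546  0.9459] tilt 18.940993005013535 az 151.55330796667232 dist from (.606,.3,.11) 0.06694928346376042
 rect ((18.122051239013672, 4.688724517822266), (92.07097625732422, 123.92488861083984), 89.7885971069336) centre [0.5891 0.3073 0.1745] axis pt est [0.6085 0.2968 0.1102]
wrist2 foot z 0.03563633813862241 13 [0.6305 0.2853] [-3.4327 -1.2701 -0.7307  2.231   2.0751  3.3484  1.5442  2.0921  0.1373
 -0.8465 -0.8039 -3.3965 -2.9516]
 flange 4631 [-0.2831  0.1558  0.9464] tilt 18.852796329719606 az 151.17469831869377 dist from (.606,.3,.11) 0.06702296734323433
 rect ((-8.01059341430664, 9.033493041992188), (123.43815612792969, 92.82381439208984), 0.08611777424812317) centre [0.5888 0.3068 0.1746] axis pt est [0.6081 0.2963 0.1102]
scene0 foot z 0.035649421667760695 18 [0.6184 0.2755] [ -3.5009  -3.1839  -2.2337   0.3325  -0.4269   0.463   -0.4667   1.6678
   1.0357   0.5096   1.3795   0.4558   0.0948   3.2529   2.3986  -2.296
 -11.0334 -14.3473]
 flange 1126 [-0.2816  0.1522  0.9474] tilt 18.665319478930567 az 151.61390711235956 dist from (.606,.3,.11) 0.06730196552214429
 rect ((4.2095947265625, 3.0163116455078125), (95.61426544189453, 122.97602081298828), 89.85276794433594) centre [0.5878 0.3072 0.1745] axis pt est [0.607  0.2968 0.1101]
```

The flange plane fit gives 92×124, so the axis is at (0.608, 0.2965), the handle at azimuth 151.4° and the tilt +18.9°. In the picture the long tick is at w3 (248,290), azimuth ~172–173°, and the pointer at (275,228), azimuth 151°. That makes the swivel about -21°. Grip: (0.4615, 0.376, 0.104).

{"name": "jog_arm", "arguments": {"rows": [[0, 0.0196, -0.024, 0.0175, 0, 0, 0], [0, 0.0196, -0.024, 0.0175, 0, 0, 0], [0, 0.0196, -0.024, 0.0175, 0, 0, 0], [0, 0.0196, -0.024, 0.0175, 0, 0, 0], [0, 0, 0, 0, 0, 0, 5.2], [0, 0, 0, 0, 0, 0, 5.2], [0, 0, 0, 0, 0, 0, 5.2], [0, 0, 0, 0, 0, 0, 0], [0, 0, 0, 0, 0, 0, 0]]}}

```text
time_s: 4.32
tool_pos: [0.4609, 0.3783, 0.3498]
tool_rot: [180.0, 0.0, 61.4]
force: [1.1, 1.3, 0.1]
grip_width: 0.087
```

```bash
cat > g.py <<'E'
from h import *
np.set_printoptions(precision=4,suppress=True)
def Tobs():
    o=status.get_obs(); T=np.eye(4); T[:3,:3]=R.from_euler('xyz',o["tool_rot"],degrees=True).as_matrix(); T[:3,3]=o["tool_pos"]; return T
def inc(A,B):
    D=np.linalg.inv(A)@B; return np.r_[D[:3,3],R.from_matrix(D[:3,:3]).as_rotvec(degrees=True)]
def mk(pos,rpy):
    T=np.eye(4);T[:3,:3]=R.from_euler('xyz',rpy,degrees=True).as_matrix();T[:3,3]=pos;return T
E
python3 -c "
from g import *
T=Tobs();print(T[:3,3],status.get_obs()['tool_rot'],inc(T,mk([.4615,.3764,.268],[180,0,61.4])))"
```

```text
[0.4609 0.3783 0.3498] [179.9768   0.0018  61.4267] [-0.0014  0.0014  0.0818  0.0232  0.0018  0.0267]
```

{"name": "jog_arm", "arguments": {"rows": [[0, -0.001, 0.001, 0.03, 0, 0, 0], [0, 0, 0, 0.03, 0, 0, 0], [0, 0, 0, 0.022, 0, 0, 0], [0, 0, 0, 0, 0, 0, 0], [1, 0, 0, 0, 0, 0, 0], [1, 0, 0, 0, 0, 0, 0], [1, 0, 0, 0, 0, 0, 0], [1, 0, 0, 0, 0, 0, 0], [1, 0, 0, 0, 0, 0, 0], [1, 0, 0, 0, 0, 0, 0], [1, 0, 0, 0, 0, 0, 0], [1, 0, 0, 0, 0, 0, 0]], "grip_force": 30}}

```text
time_s: 5.32
tool_pos: [0.4611, 0.3772, 0.268]
tool_rot: [180.0, -0.0, 61.4]
force: [-0.4, 0.2, 0.1]
grip_width: 0.0418
```

```bash
cat > k.py <<'E'
from g import *
import sys
A=np.array([.608,.2965,.110])
def J(az,t):  # cradle frame: x away from handle
    T=np.eye(4); T[:3,:3]=R.from_euler('z',az+180,degrees=True).as_matrix()@R.from_euler('y',-t,degrees=True).as_matrix(); T[:3,3]=A; return T
if __name__=="__main__":
    assert np.allclose((J(151.4,18.85)@[-.16,0,.048,1])[:3],[.4615,.3764,.1037],atol=.001)
    az0,t0,az1,t1,n=map(float,sys.argv[1:]); n=int(n)
    T=Tobs(); print(T[:3,3]); G=np.linalg.inv(J(az0,t0))@T
    for i in range(1,n+1):
        N=J(az0+(az1-az0)*i/n,t0+(t1-t0)*i/n)@G; print(list(inc(T,N).round(4))); T=N
    print(T[:3,3],R.from_matrix(T[:3,:3]).as_euler('xyz',degrees=True))
E
python3 k.py 151.4 18.85 172 0 12
```

```text
[0.4611 0.3772 0.268 ]
[np.float64(-0.0049), np.float64(0.0045), np.float64(-0.0045), np.float64(1.5711), np.float64(-0.023), np.float64(-1.7162)]
[np.float64(-0.0048), np.float64(0.0045), np.float64(-0.0045), np.float64(1.5711), np.float64(-0.07), np.float64(-1.7149)]
[np.float64(-0.0046), np.float64(0.0044), np.float64(-0.0045), np.float64(1.5711), np.float64(-0.117), np.float64(-1.7124)]
[np.float64(-0.0045), np.float64(0.0044), np.float64(-0.0045), np.float64(1.5711), np.float64(-0.164), np.float64(-1.7085)]
[np.float64(-0.0043), np.float64(0.0044), np.float64(-0.0045), np.float64(1.5711), np.float64(-0.2107), np.float64(-1.7034)]
[np.float64(-0.0042), np.float64(0.0044), np.float64(-0.0045), np.float64(1.5711), np.float64(-0.2574), np.float64(-1.697)]
[np.float64(-0.004), np.float64(0.0044), np.float64(-0.0045), np.float64(1.5711), np.float64(-0.3038), np.float64(-1.6893)]
[np.float64(-0.0039), np.float64(0.0044), np.float64(-0.0045), np.float64(1.5711), np.float64(-0.35), np.float64(-1.6803)]
[np.float64(-0.0037), np.float64(0.0044), np.float64(-0.0045), np.float64(1.5711), np.float64(-0.3959), np.float64(-1.6701)]
[np.float64(-0.0036), np.float64(0.0044), np.float64(-0.0045), np.float64(1.5711), np.float64(-0.4416), np.float64(-1.6586)]
[np.float64(-0.0034), np.float64(0.0044), np.float64(-0.0045), np.float64(1.5711), np.float64(-0.4869), np.float64(-1.6459)]
[np.float64(-0.0032), np.float64(0.0044), np.float64(-0.0045), np.float64(1.5711), np.float64(-0.5318), np.float64(-1.6319)]
[0.5015 0.312  0.3137] [-161.1659   -0.0131   81.9976]
```

{"name": "jog_arm", "arguments": {"rows": [[1, 0, 0, 0, 0, 0, 0], [1, 0, 0, 0, 0, 0, 0], [1, 0, 0, 0, 0, 0, 0], [1, 0, 0, 0, 0, 0, 0], [1, 0, 0, 0, 0, 0, 0], [1, 0, 0, 0, 0, 0, 0], [1, 0, 0, 0, 0, 0, 0]]}}

```text
time_s: 5.9
tool_pos: [0.461, 0.3771, 0.2677]
tool_rot: [-180.0, 0.0, 61.4]
force: [-0.6, 1.0, -0.2]
grip_width: 0.0192
```

{"name": "jog_arm", "arguments": {"rows": [[1, -0.0049, 0.0045, -0.0045, 1.57, 0, -1.72], [1, -0.0048, 0.0045, -0.0045, 1.57, -0.07, -1.71], [1, -0.0046, 0.0044, -0.0045, 1.57, -0.12, -1.71], [1, -0.0045, 0.0044, -0.0045, 1.57, -0.16, -1.71], [1, -0.0043, 0.0044, -0.0045, 1.57, -0.21, -1.7], [1, -0.0042, 0.0044, -0.0045, 1.57, -0.26, -1.7], [1, -0.004, 0.0044, -0.0045, 1.57, -0.3, -1.69], [1, -0.0039, 0.0044, -0.0045, 1.57, -0.35, -1.68], [1, -0.0037, 0.0044, -0.0045, 1.57, -0.4, -1.67], [1, -0.0036, 0.0044, -0.0045, 1.57, -0.44, -1.66], [1, -0.0034, 0.0044, -0.0045, 1.57, -0.49, -1.65], [1, -0.0032, 0.0044, -0.0045, 1.57, -0.53, -1.63]]}}

```text
time_s: 6.9
tool_pos: [0.5013, 0.312, 0.3123]
tool_rot: [-161.1, -0.1, 82.1]
force: [0.5, 1.5, -5.3]
grip_width: 0.0193
```

{"name": "jog_arm", "arguments": {"rows": [[1, 0, 0, 0, 0, 0, 0], [1, 0, 0, 0, 0, 0, 0], [1, 0, 0, 0, 0, 0, 0]]}}

```text
time_s: 7.15
tool_pos: [0.5011, 0.3117, 0.3129]
tool_rot: [-161.2, 0.0, 82.0]
force: [0.0, -1.8, -0.3]
grip_width: 0.019
```

```bash
cat > f2.py <<'E'
from h import *
from scipy.optimize import least_squares
np.set_printoptions(precision=4,suppress=True)
def flange(Q,tag):
    Q=Q.reshape(-1,3); k=(Q[:,2]>.12)&(Q[:,2]<.215)&(np.hypot(Q[:,0]-.608,Q[:,1]-.2965)<.1); q=Q[k]; rng=np.random.default_rng(0); best=None
    if len(q)<100: print(tag,'few',len(q)); return
    for _ in range(1500):
        s=q[rng.choice(len(q),3,False)]; nn=np.cross(s[1]-s[0],s[2]-s[0]); l=np.linalg.norm(nn)
        if l<1e-4: continue
        nn/=l; nn*=np.sign(nn[2])
        if nn[2]<.85: continue
        m=abs((q-s[0])@nn)<.0025
        if best is None or m.sum()>best.sum(): best=m
    w=q[best]; c=w.mean(0); nn=np.linalg.svd(w-c)[2][2]; nn*=np.sign(nn[2])
    r=cv2.minAreaRect((w[:,:2]*1000).astype(np.float32))
    print(tag,best.sum(),'n',nn,'tiltdeg',np.degrees(np.arccos(nn[2])),'z',c[2],'rect',np.array(r[0]),np.array(r[1]),r[2])
    return w
if __name__=="__main__":
    ims={}
    for c in("scene","side"):
        p=cams.camera_params(c); im,d=cams.read_camera(c); P=cloud(c,d,p); ims[c]=(im,p); flange(P,c)
        np.savez("%s3.npz"%c,im=im,d=d)
        for o in landmark_of(c,"stud_tips")[:1]+landmark_of(c,"handle_grip")[:1]: r,cc=o["position"]; print(o["conf"],P[int(r),int(cc)])
E
python3 f2.py
```

```text
scene 593 n [0.0024 0.0006 1.    ] tiltdeg 0.13940490279214923 z 0.17824950822683341 rect [607.0582 296.8889] [124.318   91.4834] 82.66434478759766
0.9 [0.6334 0.2729 0.1774]
0.62 [0.4424 0.3286 0.1656]
side 214 n [-0.0009 -0.0127  0.9999] tiltdeg 0.7281854891293091 z 0.17645605186389485 rect [606.2542 292.1075] [128.7771  93.4131] 82.43660736083984
0.56 [0.624  0.3344 0.1757]
0.8 [0.4496 0.2913 0.174 ]
```

{"name": "jog_arm", "arguments": {"rows": [[0, 0, 0, 0, 0, 0, 0], [0, 0, 0, 0, 0, 0, 0], [0, 0, 0, 0, 0, 0, 0], [0, 0, 0, 0, 0, 0, 0], [0, 0, 0, -0.015, 0, 0, 0], [0, 0, 0, -0.03, 0, 0, 0], [0, 0, 0, -0.03, 0, 0, 0], [0, -0.03, 0, -0.01, -6.3, 0, 0], [0, -0.03, 0, 0, -6.3, 0, 0], [0, -0.03, 0, 0, -6.2, 0, 0], [0, 0, 0, 0, 0, 0, 0], [0, 0, 0, 0, 0, 0, 0]]}}

```text
time_s: 8.45
tool_pos: [0.5152, 0.2176, 0.394]
tool_rot: [180.0, -0.0, 81.8]
force: [0.3, 0.9, -0.5]
grip_width: 0.085
```

```bash
cat > m.py <<'E'
from h import *
from d import warp
from f2 import flange
from scipy.ndimage import map_coordinates
np.set_printoptions(precision=4,suppress=True,linewidth=160)
p=cams.camera_params("wrist"); im,d=cams.read_camera("wrist"); P=cloud("wrist",d,p)
np.savez("wrist4.npz",im=im,d=d); o=status.get_obs(); print(o["tool_pos"],o["tool_rot"],p["eye"])
flange(P,'w')
for o in landmark_of("wrist","stud_tips")[:1]+landmark_of("wrist","handle_grip")[:1]: r,cc=o["position"]; print(o["conf"],r,cc,P[int(r),int(cc)])
# polar unwrap of dial plane around axis
az=np.radians(np.linspace(120,225,700)); rad=np.linspace(.035,.085,300)
Rr,Az=np.meshgrid(rad,az,indexing='ij')
def pol(im,p,z):
    X=np.stack([.608+Rr*np.cos(Az),.2965+Rr*np.sin(Az),np.full(Rr.shape,z)],-1).reshape(-1,3)
    q=proj(p,X).astype(np.float32).reshape(300,700,2)
    return cv2.remap(cv2.cvtColor(im,cv2.COLOR_RGB2GRAY),q[...,1].copy(),q[...,0].copy(),cv2.INTER_CUBIC)
a=pol(im,p,.036); b=pol(np.load("scene3.npz")["im"],cams.camera_params("scene"),.036)
cl=cv2.createCLAHE(2,(4,4)); v=np.vstack([cl.apply(a),cl.apply(b)])
for g in range(120,226,10): x=int((g-120)/105*699); cv2.putText(v,str(g),(x,12),0,.4,255); v[14:20,x]=255
cv2.imwrite("pics/w5.png",v)
E
python3 m.py
```

```text
[0.5154 0.2192 0.394 ] [-179.975    -0.0813   81.9633] [0.4344 0.2291 0.374 ]
w 1737 n [-0.0384 -0.1964  0.9798] tiltdeg 11.544541492694059 z 0.13423052027993 rect [582.1663 269.9631] [124.4593 126.0287] 15.055699348449707
0.89 104.6 375.3 [0.4476 0.3137 0.1673]
```

View pics/w5.png

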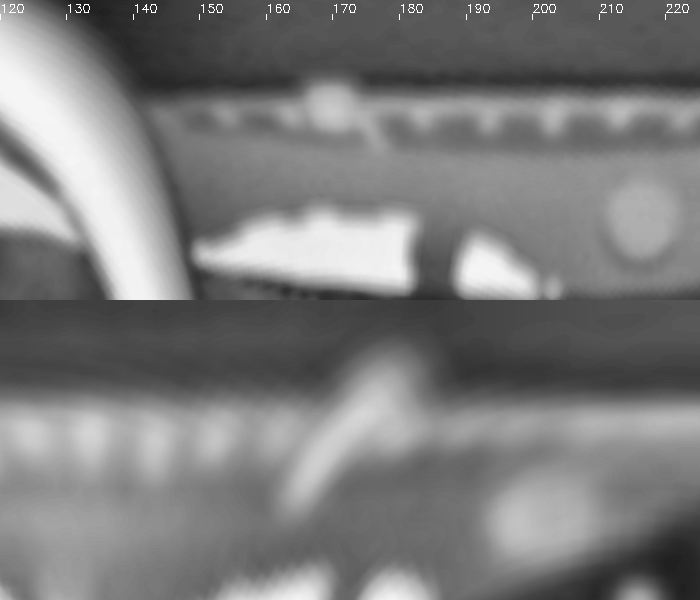

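```bash
cat >> m.py <<'E'
E
cat > n.py <<'E'
from h import *
exec(open("m.py").read().split("# polar")[1].split("a=pol")[0].replace(" unwrap","#",1) if 0 else "")
az=np.radians(np.linspace(140,225,800)); rad=np.linspace(.045,.068,140); Rr,Az=np.meshgrid(rad,az,indexing='ij')
def pol(im,p,z):
    X=np.stack([.608+Rr*np.cos(Az),.2965+Rr*np.sin(Az),np.full(Rr.shape,z)],-1).reshape(-1,3)
    q=proj(p,X).astype(np.float32).reshape(140,800,2)
    return cv2.remap(cv2.cvtColor(im,cv2.COLOR_RGB2GRAY),q[...,1].copy(),q[...,0].copy(),cv2.INTER_CUBIC)
pw=dict(cams.camera_params("wrist")); z4=np.load("wrist4.npz")
p2=dict(pw,eye=[.4583,.2966,.3996],attitude=[-17.4247,.0605,76.9397]); p1=dict(pw,eye=[.4939,.4203,.4306],attitude=[-17.0133,.0611,.7233])
v=np.vstack([cv2.normalize(pol(i,p,.036),None,0,255,cv2.NORM_MINMAX) for i,p in((np.load("wrist2.npz")["im"],p2),(np.load("wrist1.npz")["im"],p1),(z4["im"],pw),(np.load("side3.npz")["im"],cams.camera_params("side")))])
for g in range(140,226,5): x=int((g-140)/85*799); cv2.putText(v,str(g),(x,10),0,.35,255); v[12:16,x]=255; v[400:404,x]=255; v[140:144,x]=255
cv2.imwrite("pics/w6.png",v)
E
python3 n.py
```

```text
(no output)
```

View pics/w6.png

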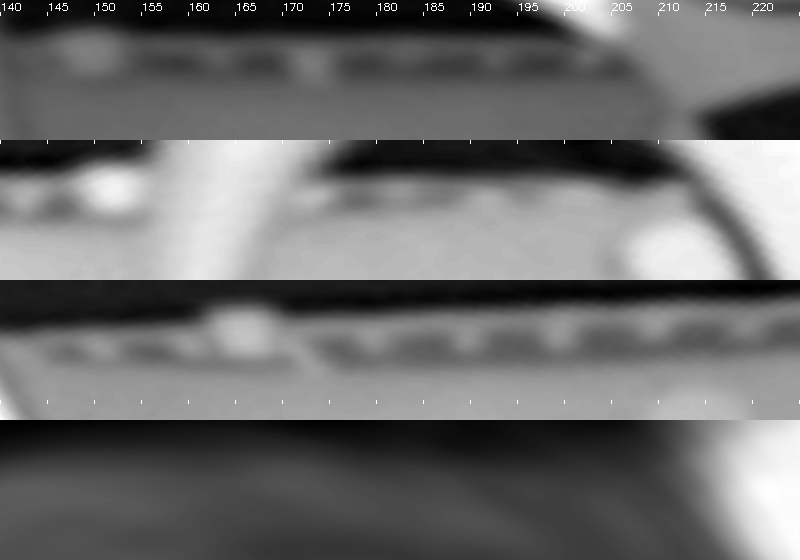

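Pointer and long tick agree: the tick is at azimuth ≈173° (w6 row 1, px 312) and the handle at ≈172.5°, with the flange level. The housing is set. Next, the cover.

```bash
cat > path.py <<'E'
from g import *
import sys
# usage: path.py x y z roll pitch yaw n
v=list(map(float,sys.argv[1:7])); n=int(sys.argv[7]); T=Tobs(); N=mk(v[:3],v[3:])
rv=R.from_matrix(T[:3,:3].T@N[:3,:3]).as_rotvec(); print(T[:3,3])
A=T
for i in range(1,n+1):
    B=np.eye(4); B[:3,:3]=T[:3,:3]@R.from_rotvec(rv*i/n).as_matrix(); B[:3,3]=T[:3,3]+(N[:3,3]-T[:3,3])*i/n
    print([float(x) for x in inc(A,B).round(4)]); A=B
E
python3 path.py .58 -.06 .42 180 0 14.3 10
```

```text
[0.5158 0.2204 0.3937]
[-0.0269, 0.0102, -0.0027, -0.0123, -0.0057, 6.7781]
[-0.0255, 0.0133, -0.0027, -0.0123, -0.0057, 6.7781]
[-0.0237, 0.0162, -0.0027, -0.0123, -0.0057, 6.7781]
[-0.0217, 0.0189, -0.0027, -0.0123, -0.0057, 6.7781]
[-0.0193, 0.0213, -0.0027, -0.0123, -0.0057, 6.7781]
[-0.0166, 0.0235, -0.0027, -0.0123, -0.0057, 6.7781]
[-0.0137, 0.0253, -0.0027, -0.0123, -0.0057, 6.7781]
[-0.0107, 0.0267, -0.0026, -0.0123, -0.0057, 6.7781]
[-0.0074, 0.0278, -0.0026, -0.0123, -0.0057, 6.7781]
[-0.0041, 0.0285, -0.0026, -0.0123, -0.0057, 6.7781]
```

{"name": "jog_arm", "arguments": {"rows": [[0, -0.027, 0.01, -0.008, 0, 0, 6.8], [0, -0.0255, 0.0133, -0.008, 0, 0, 6.8], [0, -0.0237, 0.0162, -0.008, 0, 0, 6.8], [0, -0.0217, 0.0189, -0.002, 0, 0, 6.8], [0, -0.0193, 0.0213, 0, 0, 0, 6.8], [0, -0.0166, 0.0235, 0, 0, 0, 6.8], [0, -0.0137, 0.0253, 0, 0, 0, 6.8], [0, -0.0107, 0.0267, 0, 0, 0, 6.7], [0, -0.0074, 0.0278, 0, 0, 0, 6.7], [0, -0.0041, 0.0285, 0, 0, 0, 6.7], [0, 0, 0, 0, 0, 0, 0], [0, 0, 0, 0, 0, 0, 0]]}}

```text
time_s: 9.6
tool_pos: [0.58, -0.0627, 0.4185]
tool_rot: [-179.9, 0.1, 14.2]
force: [0.1, 0.4, 0.6]
grip_width: 0.0872
```

```bash
cat > q.py <<'E'
from g import *
p=cams.camera_params("wrist"); im,d=cams.read_camera("wrist"); P=cloud("wrist",d,p).reshape(-1,3)
np.savez("wrist5.npz",im=im,d=d)
for lo,hi,n in((.004,.05,'all'),(.03,.05,'rib')):
    k=(P[:,2]>lo)&(P[:,2]<hi)&(np.hypot(P[:,0]-.589,P[:,1]+.145)<.082); q=P[k]; print(n,k.sum(),cv2.minAreaRect((q[:,:2]*1000).astype(np.float32)),np.percentile(q[:,2],[50,99]))
for n in("tin","jar","bottle"):
    for o in outline_of("wrist",n)[:1]: q=P[o["pixels"].ravel()&True]; print(n,o["conf"],np.nanpercentile(q,[2,98],axis=0).ravel())
print(status.get_obs()["tool_pos"],status.get_obs()["tool_rot"])
cv2.imwrite("pics/w7.png",im[:,:,::-1])
E
python3 q.py; python3 path.py .589 -.145 .28 180 0 14.3 5
```

```text
all 4367 ((589.2750244140625, -143.52389526367188), (91.94230651855469, 123.86748504638672), 14.012425422668457) [0.0075 0.0466]
rib 408 ((589.4129028320312, -143.00782775878906), (12.771965026855469, 57.39130401611328), 14.041226387023926) [0.0456 0.0473]
tin 0.56 [ 0.6725 -0.0204  0.0091  0.7259  0.0301  0.0725]
jar 0.87 [ 0.5465 -0.0139  0.0711  0.6083  0.0479  0.096 ]
bottle 0.57 [ 0.4541 -0.0136  0.0289  0.5002  0.0395  0.2082]
[ 0.5793 -0.0594  0.4191] [-179.9038    0.0248   14.5232]
[ 0.5793 -0.0594  0.4191]
[-0.0024, 0.0171, 0.0278, -0.0192, 0.005, 0.0446]
[-0.0024, 0.0171, 0.0278, -0.0192, 0.005, 0.0446]
[-0.0024, 0.0171, 0.0278, -0.0192, 0.005, 0.0446]
[-0.0024, 0.0171, 0.0278, -0.0192, 0.005, 0.0446]
[-0.0024, 0.0171, 0.0278, -0.0192, 0.005, 0.0446]
```

{"name": "jog_arm", "arguments": {"rows": [[0, -0.0024, 0.0168, 0.0278, 0, 0, 0.2], [0, -0.0024, 0.0168, 0.0278, 0, 0, 0.2], [0, -0.0024, 0.0168, 0.0278, 0, 0, 0], [0, -0.0024, 0.0168, 0.0278, 0, 0, 0], [0, -0.0024, 0.0168, 0.0278, 0, 0, 0], [0, 0, 0, 0.028, 0, 0, 0], [0, 0, 0, 0.028, 0, 0, 0], [0, 0, 0, 0.018, 0, 0, 0], [0, 0, 0, 0, 0, 0, 0], [0, 0, 0, 0, 0, 0, 0]]}}

```text
time_s: 10.63
tool_pos: [0.5875, -0.1446, 0.2056]
tool_rot: [-179.9, 0.1, 14.0]
force: [-0.1, -0.4, -0.2]
grip_width: 0.0868
```

{"name": "jog_arm", "arguments": {"rows": [[0, 0.002, -0.001, 0.0075, 0, 0, 0], [1, 0, 0, 0, 0, 0, 0], [1, 0, 0, 0, 0, 0, 0], [1, 0, 0, 0, 0, 0, 0], [1, 0, 0, 0, 0, 0, 0], [1, 0, 0, 0, 0, 0, 0], [1, 0, 0, 0, 0, 0, 0], [1, 0, 0, 0, 0, 0, 0], [1, 0, 0, 0, 0, 0, 0], [1, 0, 0, 0, 0, 0, 0], [1, 0, 0, 0, 0, 0, 0], [1, 0, 0, 0, 0, 0, 0]], "grip_force": 45}}

```text
time_s: 11.63
tool_pos: [0.5892, -0.1445, 0.1987]
tool_rot: [-180.0, 0.0, 13.9]
force: [-0.3, 0.8, 0.5]
grip_width: 0.0216
```

{"name": "jog_arm", "arguments": {"rows": [[1, 0, 0, 0, 0, 0, 0], [1, 0, 0, 0, 0, 0, 0], [1, 0, 0, 0, 0, 0, 0], [1, 0, 0, 0, 0, 0, 0], [1, 0, 0, 0, 0, 0, 0]]}}

```text
time_s: 12.05
tool_pos: [0.5891, -0.1446, 0.1987]
tool_rot: [-180.0, 0.0, 13.9]
force: [-1.1, -0.3, 0.4]
grip_width: 0.0138
```

{"name": "jog_arm", "arguments": {"rows": [[1, 0, 0, -0.008, 0, 0, 0], [1, 0, 0, -0.02, 0, 0, 0], [1, 0, 0, -0.028, 0, 0, 0], [1, 0, 0, -0.028, 0, 0, 0], [1, 0, 0, -0.028, 0, 0, 0], [1, 0, 0, -0.028, 0, 0, 0], [1, 0, 0, -0.028, 0, 0, 0], [1, 0, 0, -0.028, 0, 0, 0], [1, 0, 0, -0.024, 0, 0, 0], [1, 0, 0, -0.014, 0, 0, 0], [1, 0, 0, -0.006, 0, 0, 0], [1, 0, 0, 0, 0, 0, 0]]}}

```text
time_s: 13.05
tool_pos: [0.5895, -0.1446, 0.4403]
tool_rot: [180.0, -0.1, 13.9]
force: [-0.3, -0.9, -3.5]
grip_width: 0.0137
```

```bash
cat > s.py <<'E'
from g import *
o=status.get_obs(); print(o["tool_pos"],o["tool_rot"],o["force"],o["wrist_torque"],o["grip_width"])
T=Tobs()
for c in("scene","side","wrist"):
    p=cams.camera_params(c); im,d=cams.read_camera(c); P=cloud(c,d,p).reshape(-1,3)
    L=(P-T[:3,3])@T[:3,:3]   # tool frame
    k=(L[:,2]>.175)&(L[:,2]<.215)&(np.hypot(L[:,0],L[:,1])<.085); q=L[k]
    print(c,k.sum())
    if k.sum()>100:
        pl=q[abs(q[:,2]-np.median(q[:,2]))<.006]; 
        C=np.c_[pl[:,:2],np.ones(len(pl))]; w=np.linalg.lstsq(C,pl[:,2],rcond=None)[0]
        print('  slopes deg',np.degrees(w[:2]),'z',w[2],cv2.minAreaRect((q[:,:2]*1000).astype(np.float32)))
E
python3 s.py; python3 path.py .603 .15 .435 180 0 -7.5 12
```

```text
[ 0.5895 -0.1446  0.4403] [179.9652  -0.1299  13.9034] [-0.3385 -0.8792 -3.4715] [-0.0151 -0.0371  0.0249] 0.013676861205709384
scene 532
  slopes deg [-0.2673 -0.7463] z 0.19069267471195744 ((0.998260498046875, -1.9752197265625), (129.62185668945312, 92.37408447265625), 89.85696411132812)
side 970
  slopes deg [-0.9226  0.5207] z 0.1934672970203305 ((-2.6371421813964844, 1.898193359375), (125.7595443725586, 94.15703582763672), 89.73343658447266)
wrist 12750
  slopes deg [ 0.1467 -0.7236] z 0.19353511223551603 ((-0.5253105163574219, -0.48957061767578125), (92.40788269042969, 124.9887924194336), 0.004410728812217712)
[ 0.589  -0.1445  0.4368]
[0.007, -0.0235, 0.0002, -0.0064, 0.0157, 1.7834]
[0.0063, -0.0238, 0.0002, -0.0064, 0.0157, 1.7834]
[0.0056, -0.0239, 0.0002, -0.0064, 0.0157, 1.7834]
[0.0048, -0.0241, 0.0002, -0.0064, 0.0157, 1.7834]
[0.0041, -0.0242, 0.0002, -0.0064, 0.0157, 1.7834]
[0.0033, -0.0243, 0.0002, -0.0064, 0.0157, 1.7834]
[0.0025, -0.0244, 0.0002, -0.0064, 0.0157, 1.7834]
[0.0018, -0.0245, 0.0002, -0.0064, 0.0157, 1.7834]
[0.001, -0.0245, 0.0002, -0.0064, 0.0157, 1.7834]
[0.0002, -0.0246, 0.0002, -0.0064, 0.0157, 1.7834]
[-0.0005, -0.0246, 0.0002, -0.0064, 0.0157, 1.7834]
[-0.0013, -0.0245, 0.0002, -0.0064, 0.0157, 1.7834]
```

{"name": "jog_arm", "arguments": {"rows": [[1, 0.0035, -0.012, 0, 0, 0, 0.9], [1, 0.0063, -0.0238, 0, 0, 0, 1.8], [1, 0.0056, -0.0239, 0, 0, 0, 1.8], [1, 0.0048, -0.0241, 0, 0, 0, 1.8], [1, 0.0041, -0.0242, 0, 0, 0, 1.8], [1, 0.0033, -0.0243, 0, 0, 0, 1.8], [1, 0.0025, -0.0244, 0, 0, 0, 1.8], [1, 0.0018, -0.0245, 0, 0, 0, 1.8], [1, 0.001, -0.0245, 0, 0, 0, 1.8], [1, 0.0002, -0.0246, 0, 0, 0, 1.8], [1, -0.0005, -0.0246, 0, 0, 0, 1.8], [1, -0.001, -0.018, 0, 0, 0, 1.8]]}}

```text
time_s: 14.2
tool_pos: [0.5981, 0.134, 0.4368]
tool_rot: [-180.0, 0.2, -6.8]
force: [-0.0, 0.0, -3.4]
grip_width: 0.0138
```

{"name": "jog_arm", "arguments": {"rows": [[1, 0, -0.012, 0, 0, 0, 1], [1, 0, 0, 0, 0, 0, 0], [1, 0, 0, 0, 0, 0, 0]]}}

```text
time_s: 14.45
tool_pos: [0.5999, 0.1436, 0.4372]
tool_rot: [179.9, 0.2, -7.7]
force: [0.5, -0.4, -3.1]
grip_width: 0.0136
```

```bash
cat > t.py <<'E'
from g import *
from f2 import flange
o=status.get_obs(); print(o["time_s"],o["tool_pos"],o["tool_rot"],o["grip_width"])
for c in("scene","side"):
    p=cams.camera_params(c); im,d=cams.read_camera(c); P=cloud(c,d,p); np.savez(c+"6.npz",im=im,d=d); flange(P,c)
E
python3 t.py; python3 path.py .608 .2965 .435 180 0 -7.3 6
```

```text
14.45 [0.5999 0.1436 0.4372] [179.9454   0.1732  -7.6813] 0.013576966548958529
scene 859 n [-0.0027  0.0059  1.    ] tiltdeg 0.37419757797430764 z 0.1782243398018119 rect [605.9747 296.7457] [124.7277  94.184 ] 82.27885437011719
side 166 n [-0.043  -0.3801  0.9239] tiltdeg 22.490117444013364 z 0.14314321444904446 rect [605.0155 278.825 ] [148.1615  94.3327] 81.17975616455078
[0.6003 0.1416 0.4378]
[-0.0023, -0.0258, 0.0004, 0.0132, 0.0171, -0.098]
[-0.0022, -0.0258, 0.0004, 0.0132, 0.0171, -0.098]
[-0.0022, -0.0258, 0.0005, 0.0132, 0.0171, -0.098]
[-0.0021, -0.0258, 0.0005, 0.0132, 0.0171, -0.098]
[-0.0021, -0.0258, 0.0005, 0.0132, 0.0171, -0.098]
[-0.0021, -0.0258, 0.0005, 0.0132, 0.0171, -0.098]
```

{"name": "jog_arm", "arguments": {"rows": [[1, -0.001, -0.012, 0, 0, 0, 0], [1, -0.0022, -0.026, 0, 0, 0, 0], [1, -0.0022, -0.026, 0, 0, 0, 0], [1, -0.0022, -0.026, 0, 0, 0, 0], [1, -0.0022, -0.026, 0, 0, 0, 0], [1, -0.0022, -0.026, 0, 0, 0, 0], [1, -0.001, -0.012, 0, 0, 0, 0], [1, 0, 0, 0, 0, 0, 0], [1, 0, 0, 0, 0, 0, 0], [1, 0, 0, 0, 0, 0, 0]]}}

```text
time_s: 15.38
tool_pos: [0.6089, 0.2957, 0.4388]
tool_rot: [179.9, -0.0, -7.9]
force: [-0.6, -0.8, -2.5]
grip_width: 0.0139
```

```bash
python3 s.py; python3 path.py .607 .2965 .404 180 0 -7.5 3; python3 t.py
```

```text
[0.6089 0.2957 0.4388] [179.9171  -0.0016  -7.9417] [-0.596  -0.822  -2.5444] [ 0.0249 -0.0012  0.0403] 0.01391127354208176
scene 1464
  slopes deg [-0.9727 -0.6637] z 0.19081193684640937 ((-1.6445503234863281, -0.3269767761230469), (94.73070526123047, 125.14503479003906), 0.4369655251502991)
side 418
  slopes deg [-0.3877  0.4201] z 0.19222362728963585 ((0.043025970458984375, 3.241424560546875), (131.7144317626953, 93.50499725341797), 89.82572174072266)
wrist 12644
  slopes deg [-0.1263 -0.8436] z 0.1904593944393903 ((1.1498069763183594, -0.4044952392578125), (124.47732543945312, 92.38573455810547), 89.7990951538086)
[0.6088 0.2956 0.4391]
[-0.0006, -0.0002, 0.0117, 0.0086, -0.0024, -0.156]
[-0.0006, -0.0002, 0.0117, 0.0086, -0.0024, -0.156]
[-0.0006, -0.0002, 0.0117, 0.0086, -0.0024, -0.156]
15.5333 [0.6088 0.2956 0.4391] [179.9742  -0.0073  -7.9679] 0.013612694696747467
scene 817 n [-0.0043  0.0047  1.    ] tiltdeg 0.3650211314102595 z 0.1780828868244954 rect [606.2768 297.4389] [123.8261  93.6077] 82.5330581665039
side 220 n [-0.0028  0.0023  1.    ] tiltdeg 0.2071668490118457 z 0.17627761115788643 rect [606.246 293.598] [132.2693  92.7147] 82.5038070678711
```

{"name": "jog_arm", "arguments": {"rows": [[1, -0.001, -0.0005, 0.008, 0, 0, -0.2], [1, -0.0005, -0.0005, 0.009, 0, 0, -0.2], [1, 0, 0, 0.009, 0, 0, 0], [1, 0, 0, 0.005, 0, 0, 0], [1, 0, 0, 0.002, 0, 0, 0], [1, 0, 0, 0, 0, 0, 0], [1, 0, 0, 0, 0, 0, 0], [1, 0, 0, 0, 0, 0, 0]]}}

```text
time_s: 16.3
tool_pos: [0.6069, 0.2989, 0.4064]
tool_rot: [-179.9, -0.0, -7.4]
force: [0.5, -0.0, -3.6]
grip_width: 0.0136
```

```bash
cat > u.py <<'E'
from g import *
o=status.get_obs(); print(o["time_s"],o["tool_pos"],o["tool_rot"],o["force"],o["grip_width"])
T=Tobs(); v=[]
for c,n in(("scene",'a'),("side",'b')):
    p=cams.camera_params(c); im,d=cams.read_camera(c); P=cloud(c,d,p)
    q=proj(p,[[.607,.2965,.2]])[0].astype(int); r=im[q[0]-45:q[0]+45,q[1]-60:q[1]+60]
    v.append(cv2.resize(r,(800,300) if 0 else (400,300),interpolation=cv2.INTER_CUBIC))
    Q=P.reshape(-1,3); h=np.hypot(Q[:,0]-.607,Q[:,1]-.2965)
    # cover plate top vs
    z0=o["tool_pos"][2]-.1987
    k=(abs(Q[:,2]-z0-.007)<.004)&(h<.085); r=cv2.minAreaRect((Q[k][:,:2]*1000).astype(np.float32)); print(c,'plate',k.sum(),r,'z-7mm',np.median(Q[k][:,2])-.007,'expected',z0)
    k=(abs(Q[:,2]-.178)<.003)&(h<.085); 
    if k.sum()>20: r=cv2.minAreaRect((Q[k][:,:2]*1000).astype(np.float32)); print(c,'flange',k.sum(),r)
cv2.imwrite("pics/u%d.png"%int(o["time_s"]*10),np.hstack(v)[:,:,::-1]); print("pics/u%d.png"%int(o["time_s"]*10))
E
python3 u.py; cp pics/u[0-9]*.png pics/uu.png
```

```text
16.3 [0.6069 0.2989 0.4064] [-179.9438   -0.0145   -7.401 ] [ 0.5365 -0.0025 -3.5536] 0.013645725311215006
scene plate 1202 ((606.4686279296875, 298.9015808105469), (126.06257629394531, 94.65280151367188), 83.29385375976562) z-7mm 0.20825160706983387 expected 0.2077433277495906
scene flange 583 ((605.7787475585938, 298.3417053222656), (122.71577453613281, 93.46287536621094), 82.12892150878906)
side plate 338 ((605.9476928710938, 295.3993835449219), (127.24938201904297, 92.77642822265625), 82.21209716796875) z-7mm 0.20699463921711114 expected 0.2077433277495906
side flange 146 ((605.3544311523438, 291.0172119140625), (125.49745178222656, 90.91960906982422), 81.61556243896484)
pics/u163.png
```

View pics/uu.png

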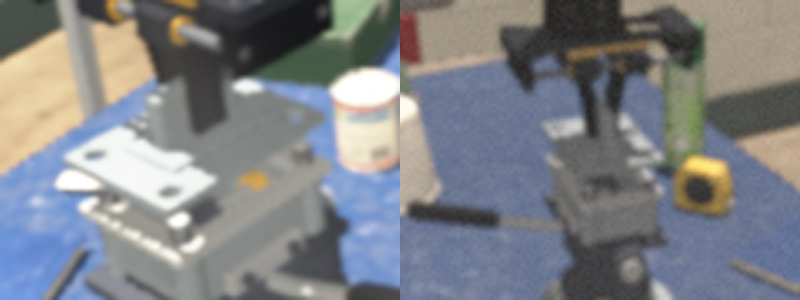

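Left crop: cover about 1 cm above the studs, with the holes at (95,155) and (175,190) and studs below. Small correction in y and z next.

{"name": "jog_arm", "arguments": {"rows": [[1, 0, 0.0008, 0.0015, 0, 0, 0], [1, 0, 0.0007, 0.0015, 0, 0, 0], [1, 0, 0, 0, 0, 0, 0], [1, 0, 0, 0, 0, 0, 0], [1, 0, 0, 0, 0, 0, 0], [1, 0, 0, 0, 0, 0, 0], [1, 0, 0, 0, 0, 0, 0], [1, 0, 0, 0, 0, 0, 0], [1, 0, 0, 0, 0, 0, 0], [1, 0, 0, 0, 0, 0, 0]]}}

```text
time_s: 17.23
tool_pos: [0.6066, 0.2974, 0.4029]
tool_rot: [-180.0, 0.0, -7.4]
force: [0.4, -0.1, -3.0]
grip_width: 0.0137
```

```bash
cat >> u.py <<'E'
# stud-to-hole check: tall upscaled crop of scene with model projections
p=cams.camera_params("scene"); im,d=cams.read_camera("scene"); T=Tobs(); s=6
q0=proj(p,[[.607,.2965,.2]])[0].astype(int)-[50,65]; r=cv2.resize(im[q0[0]:q0[0]+98,q0[1]:q0[1]+130],None,fx=s,fy=s,interpolation=cv2.INTER_CUBIC)
y=np.radians(-7.5); Rz=np.array([[np.cos(y),-np.sin(y)],[np.sin(y),np.cos(y)]])
def dot(xy,z,col):
    e=(proj(p,[[*xy,z]])[0]-q0+.5)*s; cv2.circle(r,(int(e[1]),int(e[0])),4,col,1)
for sx in(-1,1):
    for sy in(-1,1):
        c=Rz@[sx*.033,sy*.049]; dot(c+[.607,.2965],.194,(255,0,0)); dot(c+[.607,.2965],.178,(255,120,0)); dot(c+T[:2,3],T[2,3]-.1987+.007,(0,255,0))
cv2.imwrite("pics/x.png",r[:,:,::-1])
for n in("tin","jar","bottle"):
    outline_of("scene",n); P=cloud("scene",d,p)
    for o in outline_of("scene",n)[:1]: print(n,np.nanpercentile(P[o["pixels"]],[3,50,97],axis=0).ravel())
E
python3 u.py
```

```text
17.2333 [0.6066 0.2974 0.4029] [-179.9733    0.0282   -7.4008] [ 0.3621 -0.1063 -2.9821] 0.013730683248745722
scene plate 1198 ((605.7153930664062, 298.186767578125), (125.23522186279297, 95.20455169677734), 82.66806030273438) z-7mm 0.20476562732167536 expected 0.20421552737903875
scene flange 562 ((606.2000122070312, 297.75311279296875), (123.27700805664062, 95.63664245605469), 81.72423553466797)
side plate 339 ((606.3568725585938, 293.5506286621094), (127.68035125732422, 93.20924377441406), 82.62844848632812) z-7mm 0.20348400328317395 expected 0.20421552737903875
side flange 137 ((605.143798828125, 291.8897399902344), (124.2880859375, 90.65879821777344), 82.77755737304688)
pics/u172.png
tin [ 0.6729 -0.0194  0.0031  0.6886  0.0209  0.0511  0.7202  0.0339  0.0721]
jar [0.4176 0.2496 0.1197 0.5705 0.3279 0.1535 0.6465 0.3678 0.183 ]
bottle [0.4398 0.0072 0.0105 0.4593 0.0347 0.1148 0.4897 0.0436 0.2074]
```

View pics/x.png

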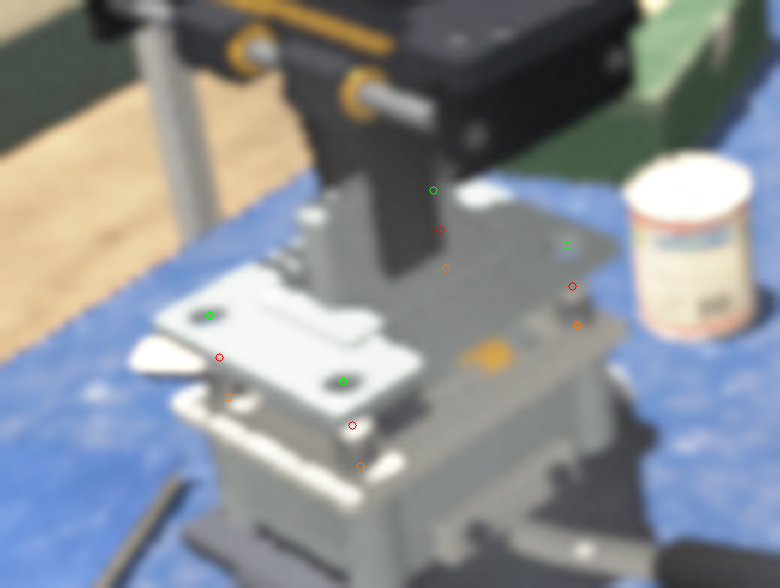

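The overlay shows the predicted holes (green) on the real holes, and the predicted stud tips (red) on the visible studs at (352,425) and (573,287). The underside is about 10 mm up and everything is steady, so I'm handing in.

```bash
python3 -c "
from g import *
o=status.get_obs();print(o['time_s'],o['tool_pos'],np.abs(o['joint_velocities']).max(),o['grip_width']);print(env.sign_off())"
```

```text
17.6833 [0.6066 0.2974 0.4029] 0.12494991259784825 0.013813887204800254
the job is handed in; nothing more can be done
None
```

The housing is level and at the zero line, and I handed the job in at 17.7 s with the arm holding the cover steady about 10 mm above the stud tips.

**Housing:** I gripped the handle and turned the swivel by about +21° and the tilt by about -19°. The flange then measured level within 0.7°, and its last clean reading was within 0.4°. The pointer reads about 172.5° against about 173° for the long zero line. My estimate of the line's direction is good to about 1–2°, inside the 4° tolerance.

**Cover:** I took the 92 × 124 mm cover with the 46 mm rib, not the smaller one at (0.39, -0.26). I carried it over the obstacles with its underside about 24 cm up.

**Last checks before handing in:**

| Check | Reading |
|---|---|
| Underside above stud tips | about 10 mm (readings 9.5 to 10.8 mm) |
| Centring over studs | about 1–2 mm |
| Turn | about 0.2° from true |
| Tool orientation | vertical within 0.1° |
| Grip | rib held firmly at 13.8 mm opening |
| Holes and studs in the scene picture | lined up where visible |

**Checks that disagreed or were missing:**
- **Side camera:** it put both the cover and the flange about 3–5 mm lower in y than the other views, partly because the view of them was blocked. I trusted the closer wrist and scene views.
- **Jar:** the last network call for the jar marked the positioner instead, so its final position was not measured. The cover passed well over it. The tin and bottle measured where they were at the start.

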